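# Load and lock the slide tray in the slide scanner

## Robot

A 7-joint arm with a two-finger parallel gripper is mounted at the origin on a cart in front of the work surface, level with it; the furniture and walls round the work are solid. World frame = base frame: x ahead of the robot, y to its left, z up, the work surface at z = 0. Lengths are in m, angles in rad, forces in N, time in s.
With the tool pointing down it reaches from about 0.4 to 0.9 m from the base axis. Payload 5.6 kg.
Tool frame: the origin (TCP) lies at the very end of the fingers, on their centre line; the grasp point (between the pads) lies 19 mm behind it; z points along the fingers, y is the line along which they close (so a half turn about z gives the same grasp; the last joint's range is limited). The gripper opens to 92 mm and grips with 3 to 60 N. Pads are 20 mm wide; open, the fingers measure 128 mm over their backs; the gripper's body (75 mm by 189 mm) begins 69 mm behind the grasp point.
Start: joints at [-1.296, 0.468, -0.012, 1.603, 0.006, 1.071, -0.056], TCP at [0.203, 0.617, 0.175] pointing down, gripper open.
Joint ranges: [-2.53, 2.53], [-0.31, 2.02], [-1.57, 1.55], [0.28, 2.44], [-1.29, 4.43], [0.15, 1.84], [-2.92, 2.92]. Speed limits (rad/s): [2.57, 2.57, 3.14, 3.14, 3.14, 3.14, 3.14].

## Interface

Orientations are given as a rotation vector (axis times angle).
In Python, from workcell import robot, viewer gives the robot as it stands. Calls block until the motion is done:
- robot.move_to(position, orientation): joint-space move of the TCP to a pose.
- robot.line_to(position, attitude=None, speed=0.15): straight line of the TCP; attitude=None keeps the orientation; speed is the mean speed in m/s.
- robot.goto_joints(angles): joint-space move.
- robot.ungrasp() and robot.gripper_close(newtons=None): open the fingers fully, or close them until they stop; newtons is the grip in N (None keeps the last).
- robot.pause(seconds).
- robot.solve_ik(position, orientation): joint angles nearest the present ones, or None.
- robot.read_state(): the state.
- viewer.camera(name): name is "scene" or "side" or "wrist"; returns (picture, depth): 420x560x3 uint8, blue, green, red; 420x560 float32, m along the optical axis (not along the pixel's ray), 0 where there is no reading.
- viewer.calibration(name): a dict with "fov_y" (degrees; the focal length in pixels is half the picture's height over the tangent of half this angle, whatever the lens; pixels are square), "cx", "cy" (the principal point, pixels), "distortion" ([k1, k2, p1, p2, k3] as OpenCV has them; the pictures are not rectified), "extrinsics" (4x4, takes a point from camera to world coordinates); the wrist camera has in their place "mount" (4x4, takes a point from camera to tool coordinates, whose origin is the TCP and whose axes are the flange's). Camera axes: x right, y down, z forward; pixel columns grow to the right and rows downward; lengths in m; the calibration is good to about 2 mm. A picture is of the moment at which its call begins: read the wrist's pose just before it. calibration takes no time and is no camera call.
A pose or a line that the arm cannot do raises robot.MotionError and nothing moves.
- robot.sign_off(): hands the job in; it is judged then, once.
The state is a dict: "t": time; "joints": joint angles; "qvel": joint speeds; "effort": joint torques, N m; "tcp_pos": TCP position; "ee_rot": TCP orientation; "force": force on the tool from outside, world axes, zero at the start; "moment": the same for the moment, N m; "width": finger opening in m; "grip_force": force on a finger pad.
Only numpy, scipy, OpenCV 4.12 (cv2) and the standard library are available. Lean on these libraries where they do the work, as an engineer would, in place of code of your own. Each camera call takes 0.05 s, during which the arm holds its last target. There are 200 camera calls.

## Task

Load the scanner: pick up the slide tray by its blue grip, set it on the loading shelf and slide it nose first into the slot until you feel it come up against the stop inside. Then let go of it and swing the red-knobbed lock lever a full quarter turn anticlockwise, so that its arm points back at the tall housing and the tray is locked. Do not ram the tray, there is glass in it, and leave the other things on the bench where they are.

Things in the scene. Friction and masses are not known exactly. Their poses are not given: they have to be found in the camera images.
- tray: Flat aluminium slide tray, 175 (x) x 80 (y) x 8 mm, about 0.2 kg, two stained slides in it; lies slides up on the bench. Origin: centre of its underside; +x to its nose (enters the scanner first), z up. Centre of mass near x = -40 mm. A notch 27 mm long, 11 mm deep is cut in its right edge (y = -40, x = -1 to 25 mm) for the lock.
- tray_grip (a point): On the tray: in the blue upright grip rib at its tail, at tray x = -71.5, y = 0, z = 30 mm. The rib is 28 mm long (x), 12 mm thick (y; take it across this) and stands from the plate's top (z = 8 mm) to z = 43 mm. Axes as the tray's.
- tray_nose (a point): On the tray: middle of its nose end, at its underside (x = +87.5 mm in the tray's frame). It reaches 159 mm ahead of the grip: on the way to the scanner keep it clear of the tall drying oven that stands behind and between them, whose nearest corner is about 0.66 m from the robot's base axis, to the right of straight ahead (near x = 0.64, y = -0.15 m).
- scanner: Desktop slide scanner, white on a grey base, fixed, 430 mm deep (x = -165 to 265), 170 wide. Origin: on the bench under the middle of the slot's mouth; +x runs level into the slot, +y to the left seen from the front, z up. Over the slot is a flat hood, x = 0 to 140 mm, top at z = 75; behind it the tall housing, top at z = 187. A tray that is home has its origin at x = 27.5 mm, its grip at x = -44.
- slot_mouth (a point): Middle of the slot's mouth, on its floor, 40 mm above the bench; axes as the scanner's. The slot is 83 mm wide, 10.5 mm high (more at the mouth); a hidden rigid stop closes it 115 mm inside the mouth. In front a loading shelf, level with the slot's floor, reaches to x = -165 mm, between 14 mm high aluminium guide rails that flare from 83 mm apart at the mouth to 105 at x = -60.
- lock_lever (a joint): Tray-lock lever on the hood, right front corner; vertical axis, 0.1 N m friction, stays where left. Rad: 0 open (arm to scanner -y), pi/2 locked, at its end stop (arm to +x, the tall housing); grows anticlockwise from above; starts at 0 to 0.3. Inside, its half-moon cam turns into the tray's notch; with a tray some 8 mm or more short of the stop it meets the tray's edge and the lever jams.
- lever_knob (a point): On the lever: in its upright red knob (round, 14 mm in diameter, from 85 to 114 mm above the bench; this point at 101 mm), 50 mm from the pivot. The lever's arm lies below it, its top 85 mm above the bench.
- lever_pivot (a point): On the lever's vertical axis, at the height of lever_knob; fixed to the scanner at x = 32 mm, y = -55 mm.
- slide_box: Bystander: blue slide box, 92 x 100 x 37 mm; origin under its middle.
- stain_jar: Bystander: glass staining jar with lid, 62 mm in diameter, 111 mm high; origin under its middle.
- petri_dish: Bystander: petri dish, 61 mm in diameter, 15 mm high; origin under its middle.
- cassette_pink: Bystander: pink embedding cassette with a wax block, 41 x 28 x 13 mm; origin under its middle.
- marker: Bystander: black marker pen, 126 mm long (y), 13 mm thick; origin under its middle.

How it is judged:
By the outcome, as a careful person would: the job done as asked, in the order asked, and still so for the second after the job is handed in, with the robot touching nothing.
It also fails if it takes over 61 s, if anything falls off the work surface, if the arm or the gripper's body presses on something with over 40 N, if the wrist force passes 120 N, or if a joint passes its speed limit or range.

## Working session

There is one attempt and no reset: what is moved stays moved. The work goes in short steps, each a Python script; the robot and the scene stay as the last script left them, time stands still between calls to the robot, and variables do not carry over. Pictures are saved under pics/ and viewed, at most 10 in all, crops included, and the job is handed in when it is done.

```bash
mkdir -p pics; ls; cat > h.py <<'E'
import numpy as np, cv2
from scipy.spatial.transform import Rotation as R
from workcell import robot, viewer
def snap(name):
    s=robot.read_state(); img,d=viewer.camera(name); c=viewer.calibration(name)
    f=img.shape[0]/2/np.tan(np.radians(c["fov_y"])/2)
    K=np.array([[f,0,c["cx"]],[0,f,c["cy"]],[0,0,1]]); D=np.array(c["distortion"],float)
    if "extrinsics" in c: T=np.array(c["extrinsics"])
    else:
        W=np.eye(4); W[:3,:3]=R.from_rotvec(s["ee_rot"]).as_matrix(); W[:3,3]=s["tcp_pos"]; T=W@np.array(c["mount"])
    return img,d,K,D,T
def cloud(d,K,D,T):
    h,w=d.shape; v,u=np.mgrid[:h,:w]
    n=cv2.undistortPoints(np.stack([u,v],-1).reshape(-1,1,2).astype(np.float64),K,D).reshape(h,w,2)
    P=np.dstack([n*d[...,None],d])@T[:3,:3].T+T[:3,3]
    P[d<=0]=np.nan
    return P
def onplane(uv,z,K,D,T):
    n=cv2.undistortPoints(np.array(uv,float).reshape(-1,1,2),K,D).reshape(-1,2)
    r=np.c_[n,np.ones(len(n))]@T[:3,:3].T; o=T[:3,3]
    return o+r*((z-o[2])/r[:,2])[:,None]
def down(yaw): # tool z down, tool y axis closing at heading yaw+90deg ; tool x heading yaw
    c,s=np.cos(yaw),np.sin(yaw)
    return R.from_matrix(np.array([[c,s,0],[s,-c,0],[0,0,-1]])).as_rotvec()
E
python3 - <<'E'
from h import *
ims=[]
for n in("scene","side"):
    img,d,K,D,T=snap(n); np.savez(f"{n}.npz",img=img,d=d,K=K,D=D,T=T)
    cv2.imwrite(f"pics/{n}0.png",img); print(n,T[:3,3].round(3),T[:3,2].round(2),K[0,0])
s=robot.read_state(); print({k:np.round(v,3) for k,v in s.items()}, R.from_rotvec(s["ee_rot"]).as_matrix().round(2))
print(np.array(viewer.calibration("wrist")["mount"]).round(3))
E
```

```text
pics
scene [-0.345 -0.576  0.613] [ 0.77  0.49 -0.41] 394.6901892411409
side [1.016 1.103 1.339] [-0.26 -0.63 -0.73] 543.877286532937
{'t': np.float64(0.1), 'joints': array([-1.296,  0.468, -0.012,  1.603,  0.006,  1.071, -0.056]), 'qvel': array([ 0.001, -0.002, -0.001, -0.003, -0.001, -0.001, -0.003]), 'effort': array([ 1.0000e-03, -5.2164e+01, -1.3000e-02, -2.4436e+01, -5.7000e-02,
        1.4000e-02,  0.0000e+00]), 'tcp_pos': array([0.203, 0.617, 0.175]), 'ee_rot': array([-4.970e-01, -3.102e+00,  2.000e-03]), 'force': array([-0.89,  0.11, -0.07]), 'moment': array([0.044, 0.041, 0.048]), 'grip_force': np.float64(0.0), 'width': np.float64(0.092)} [[-0.95  0.31 -0.  ]
 [ 0.31  0.95 -0.  ]
 [-0.   -0.   -1.  ]]
[[-0.001 -0.972 -0.237  0.067]
 [ 1.    -0.001 -0.002  0.001]
 [ 0.001 -0.237  0.972 -0.209]
 [ 0.     0.     0.     1.   ]]
```

View pics/scene0.png

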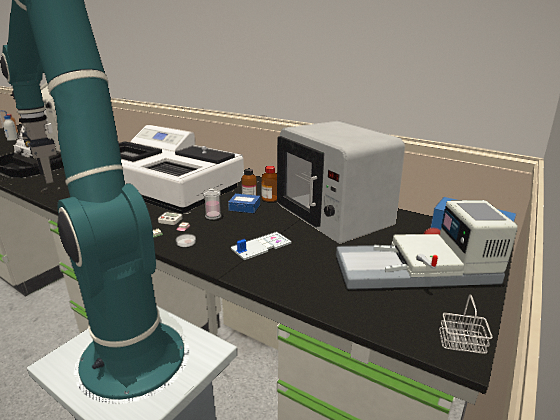

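View pics/side0.png

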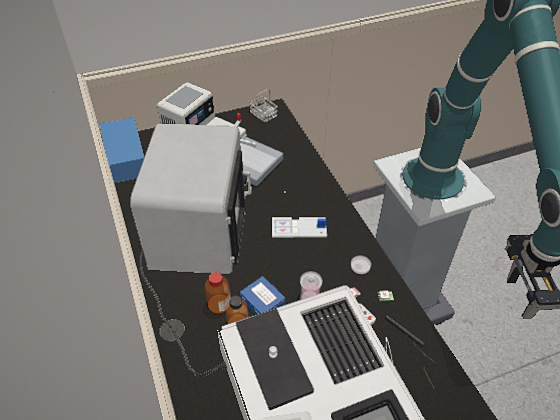

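The scene picture shows the tray at about (262,244) with its blue grip at (242,245), and the scanner at right with its red knob at (434,260). The side picture shows the tray at (300,227) with its grip at (322,223), the oven at (190,190), and the scanner partly hidden behind the oven at (240,150).

```bash
python3 - <<'E'
import numpy as np,cv2
from h import cloud,onplane
for n in("scene","side"):
    z=np.load(n+".npz"); img,d,K,D,T=[z[k] for k in("img","d","K","D","T")]; P=cloud(d,K,D,T)
    b,g,r=[img[...,i].astype(int) for i in range(3)]
    u0,u1,v0,v1=((225,300,225,265) if n=="scene" else (260,335,205,245))
    m=np.zeros(d.shape,bool); m[v0:v1,u0:u1]=1
    blue=m&(b>120)&(r<80)&(b-r>80)
    Q=P[blue]; print(n,"grip n",blue.sum(),"med",np.nanmedian(Q,0).round(3),"min",np.nanpercentile(Q,3,axis=0).round(3),"max",np.nanpercentile(Q,97,axis=0).round(3))
    br=m&((r>110)|blue); br=cv2.morphologyEx(br.astype(np.uint8),cv2.MORPH_OPEN,np.ones((2,2)))
    br=cv2.morphologyEx(br,cv2.MORPH_CLOSE,np.ones((5,5)))
    cs,_=cv2.findContours(br,0,1); c=max(cs,key=cv2.contourArea)
    X=onplane(c.reshape(-1,2),.008,K,D,T)[:,:2]
    rect=cv2.minAreaRect((X*1000).astype(np.float32)); print("tray rect mm",np.round(rect[0],1),np.round(rect[1],1),rect[2],cv2.boxPoints(rect).round(0).tolist())
    w=m&(np.abs(P[...,2]-.008)<.005)&(r>110); print("plate z",np.nanmedian(P[w],0).round(3))
    red=(r>150)&(g<70)&(b<70)
    k=np.zeros(d.shape,bool)
    if n=="scene": k[245:275,425:445]=1
    else: k[105:130,228:248]=1
    Q=P[red&k]; print("knob",len(Q),np.nanmedian(Q,0).round(3),np.nanmin(Q,0).round(3),np.nanmax(Q,0).round(3)) if len(Q) else 0
    if n=="scene":
        def rect_at(lo,hi,u0,u1,v0,v1,nm):
            k=np.zeros(d.shape,bool);k[v0:v1,u0:u1]=1
            Q=P[k&(P[...,2]>lo)&(P[...,2]<hi)]
            rc=cv2.minAreaRect((Q[:,:2]*1000).astype(np.float32)); print(nm,len(Q),np.median(Q,0).round(3),cv2.boxPoints(rc).round(0).tolist())
        rect_at(.069,.080,385,455,225,275,"hood")
        rect_at(.034,.046,330,400,240,292,"shelf")
        rect_at(.18,.195,435,520,195,240,"housing")
    cv2.imwrite(f"pics/{n}1.png",cv2.resize(img[215:300,325:525] if n=="scene" else img[80:250,150:340],None,fx=4 if n=="scene" else 3,fy=4 if n=="scene" else 3,interpolation=2))
E
```

```text
scene grip n 61 med [0.459 0.068 0.03 ] min [0.451 0.06  0.006] max [0.49  0.086 0.044]
tray rect mm [529.2  43. ] [108.1 179.2] 68.53665924072266 [[426.0, 25.0], [593.0, -40.0], [632.0, 60.0], [466.0, 126.0]]
plate z [0.534 0.038 0.007]
knob 12 [ 0.561 -0.46   0.111] [ 0.557 -0.465  0.107] [ 0.567 -0.455  0.116]
hood 1450 [ 0.659 -0.421  0.075] [[535.0, -424.0], [619.0, -542.0], [773.0, -432.0], [689.0, -314.0]]
shelf 1791 [ 0.561 -0.295  0.04 ] [[457.0, -278.0], [555.0, -420.0], [697.0, -321.0], [599.0, -179.0]]
housing 1152 [ 0.723 -0.531  0.186] [[633.0, -523.0], [704.0, -627.0], [843.0, -533.0], [772.0, -429.0]]
side grip n 37 med [0.465 0.077 0.037] min [0.455 0.07  0.01 ] max [0.476 0.083 0.045]
tray rect mm [530.8  54.6] [ 85.6 174.8] 68.53907012939453 [[434.0, 47.0], [596.0, -17.0], [628.0, 62.0], [465.0, 126.0]]
plate z [0.537 0.049 0.007]
knob 9 [ 0.566 -0.453  0.114] [ 0.56  -0.459  0.108] [ 0.57  -0.444  0.119]
```

View pics/scene1.png

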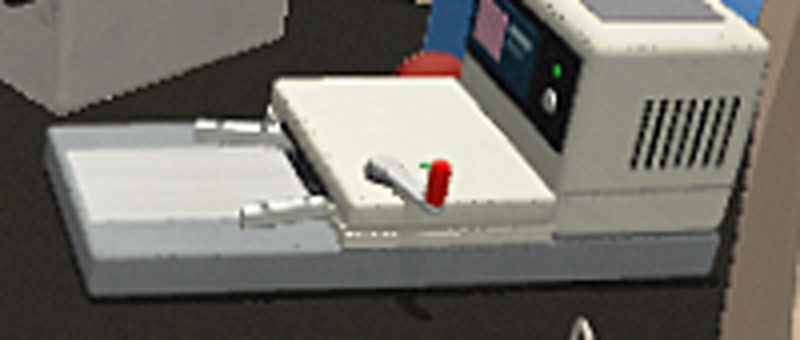

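The crop shows the scanner: rails at (240,130) and (290,210), the lever's pivot at (380,170) and the knob at (437,180). The heights (0.040, 0.075, 0.186 m) and the tray's size match those given. Next I look closer with the wrist camera over the tray, then at the scanner.

```bash
python3 - <<'E'
from h import *
def look(p,h,name):
    robot.move_to(p,down(np.radians(h+180)))
    img,d,K,D,T=snap("wrist"); np.savez(name+".npz",img=img,d=d,K=K,D=D,T=T); cv2.imwrite(f"pics/{name}.png",img)
    s=robot.read_state(); print(s["t"],s["joints"].round(2),s["tcp_pos"].round(4))
look([.465,.08,.24],-21.5,"w_tray")
look([.50,-.21,.28],-55,"w_scan")
E
```

```text
2.3083 [-0.65  0.08  0.43  1.97 -0.04  1.1   1.  ] [0.465  0.081  0.2398]
3.4917 [-0.31  0.21  0.76  1.78 -0.16  1.21  1.11] [ 0.5005 -0.2076  0.2795]
```

View pics/w_tray.png

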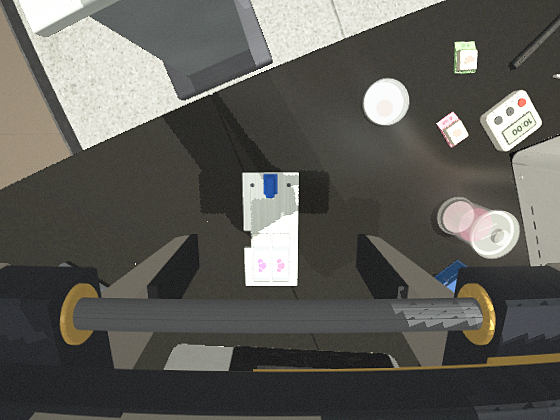

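View pics/w_scan.png

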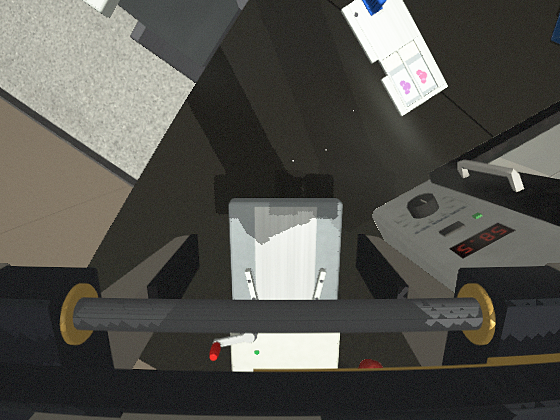

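The tray picture shows the plate at columns 243–299 and rows 172–286, with its blue grip at (270,185). The scanner picture shows the shelf edges at columns 230 and 342, the front edge at row 199, the rails at (250,283) and (320,283), the knob at (214,352), and the lever pivot near (252,336).

```bash
python3 - <<'E'
import numpy as np,cv2
from h import cloud,onplane
def ld(n):
    z=np.load(n+".npz"); return [z[k] for k in("img","d","K","D","T")]
img,d,K,D,T=ld("w_tray"); P=cloud(d,K,D,T)
k=np.zeros(d.shape,bool);k[165:295,235:310]=1
g=img.max(2).astype(int)
b,gg,r=[img[...,i].astype(int) for i in range(3)]
m=k&(P[...,2]>.0045)&(P[...,2]<.012); print("plate z",np.nanmedian(P[m][:,2]))
mm=(k&((g>90)))
cs,_=cv2.findContours(mm.astype(np.uint8),0,1);c=max(cs,key=cv2.contourArea)
rc=cv2.minAreaRect((onplane(c.reshape(-1,2),.008,K,D,T)[:,:2]*1000).astype(np.float32))
print("tray",np.round(rc[0],1),np.round(rc[1],1),rc[2],cv2.boxPoints(rc).round(0).tolist())
bl=k&(b>100)&(b-r>60); Q=P[bl&(P[...,2]>.038)]
print("grip top",len(Q),Q.mean(0).round(4)); rc=cv2.minAreaRect((Q[:,:2]*1000).astype(np.float32)); print(np.round(rc[0],1),np.round(rc[1],1),rc[2])
img,d,K,D,T=ld("w_scan"); P=cloud(d,K,D,T)
gray=cv2.cvtColor(img,cv2.COLOR_BGR2GRAY).astype(int)
a=np.radians(-55); e=np.array([np.cos(a),np.sin(a)]); n=np.array([-e[1],e[0]])
L=[];Rr=[]
for v in range(212,285,3):
    # base at z>.02
    ok=(P[v,:,2]>.03)&(P[v,:,2]<.06)&(np.arange(560)>205)&(np.arange(560)<356)
    u=np.where(ok)[0]
    L.append((u[0]-.5,v));Rr.append((u[-1]+.5,v))
XL=onplane(L,.04,K,D,T)[:,:2];XR=onplane(Rr,.04,K,D,T)[:,:2]
for X in(XL,XR):
    vx,vy,x0,y0=cv2.fitLine((X*1000).astype(np.float32),cv2.DIST_HUBER,0,.01,.01).ravel(); s=np.sign(vx)
    print("edge heading",np.degrees(np.arctan2(s*vy,s*vx)),x0,y0,"lat",np.dot(n,[x0,y0]))
F=onplane([(u,[v for v in range(185,215) if P[v,u,2]>.03][0]-.5) for u in range(240,332,6)],.04,K,D,T)[:,:2]
print("front s",np.median(F@e*1000),"lat mid",np.median((XL@n+XR@n)/2)*1000, "shelf z",np.nanmedian(P[225:260,260:310,2]))
k=np.zeros(d.shape,bool);k[330:370,200:228]=1
b,gg,r=[img[...,i].astype(int) for i in range(3)]
red=k&(r>120)&(gg<80); Q=P[red&(P[...,2]>.108)]; print("knob top",len(Q),Q.mean(0).round(4),Q[:,2].max())
# rails: points 47..60mm high
q=np.zeros(d.shape,bool);q[262:300,240:332]=1
Q=P[q&(P[...,2]>.05)&(P[...,2]<.058)]; s=Q[:,:2]@e; l=Q[:,:2]@n
for lo in np.arange(s.min(),s.max(),.01):
    w=(s>=lo)&(s<lo+.01); x=np.sort(l[w]); 
    if w.sum()>4:
        j=np.argmax(np.diff(x)); print("rail s%.3f inner %.1f %.1f mid %.1f"%(lo+.005,x[j]*1e3,x[j+1]*1e3,(x[j]+x[j+1])*500))
h=P[(P[...,2]>.07)&(P[...,2]<.08)]; h=h[np.isfinite(h[:,0])]; print("hood s min",np.percentile(h[:,:2]@e,[0,1,3]))
E
```

```text
plate z 0.006927926449500882
tray [531.   44.1] [ 81.2 174.7] 68.59693908691406 [[435.0, 38.0], [597.0, -26.0], [627.0, 50.0], [464.0, 114.0]]
grip top 181 [0.4646 0.0709 0.0417]
[464.8  70.9] [10.6 26.9] 68.04332733154297
edge heading -54.894222 503.83853 -338.86096 lat 218.35770011183334
edge heading -55.868217 638.6113 -238.58005 lat 386.2758814485739
front s 487.27339764637964 lat mid 302.32517361150815 shelf z 0.03938483853531971
knob top 58 [ 0.5638 -0.4562  0.1121] 0.11531683062341441
rail s0.598 inner 249.7 355.6 mid 302.6
rail s0.608 inner 252.4 352.9 mid 302.7
rail s0.618 inner 253.8 351.9 mid 302.8
rail s0.628 inner 256.6 349.2 mid 302.9
rail s0.638 inner 258.0 347.9 mid 302.9
hood s min [0.35229373 0.36213829 0.37070202]
```

```bash
cat >> h.py <<'E'
HS=-55.1; a_=np.radians(HS); E_=np.array([np.cos(a_),np.sin(a_)]); N_=np.array([-E_[1],E_[0]])
O_=np.array([.622,-.3604])
def sc(x,y,z): return [*(O_+x*E_+y*N_),z]
def toS(p): q=np.array(p)[:2]-O_; return np.array([q@E_,q@N_,p[2]])
def st(l=""):
    s=robot.read_state(); F=np.array(s["force"]); print(l,"t%.1f"%s["t"],"S mm",(toS(s["tcp_pos"])*1e3).round(1),"F(s,l,z)",np.round([F[:2]@E_,F[:2]@N_,F[2]],1),"w%.1f g%.1f"%(s["width"]*1e3,s["grip_force"])); return s
YS=down(np.radians(HS+180))
E
python3 - <<'E'
from h import *
yt=down(np.radians(158.4))
robot.move_to([.4647,.0709,.10],yt)
robot.line_to([.4647,.0709,.018],speed=.1); st("down")
robot.gripper_close(45); s=st("closed"); print(s["tcp_pos"])
robot.line_to([.4647,.0709,.14],speed=.1); st("lift")
robot.line_to([.44,-.06,.14],YS,speed=.12); st("rot")
robot.line_to(sc(-.205,0,.085),speed=.15); st("pre")
img,d,K,D,T=snap("wrist"); np.savez("w_pre.npz",img=img,d=d,K=K,D=D,T=T)
cv2.imwrite("pics/w_pre.png",img)
P=cloud(d,K,D,T)
k=np.zeros(d.shape,bool);k[170:295,225:325]=1
Q=P[k&(P[...,2]>.055)&(P[...,2]<.09)]
S=np.c_[(Q[:,:2]-O_)@E_,(Q[:,:2]-O_)@N_,Q[:,2]]*1e3
A=np.c_[S[:,:2],np.ones(len(S))]; print("plane",np.linalg.lstsq(A,S[:,2],rcond=None)[0].round(4))
for lo in range(-230,-30,20):
    w=(S[:,0]>=lo)&(S[:,0]<lo+20)
    if w.sum()>5: print(lo,np.percentile(S[w,1],[1,99]).round(1),np.median(S[w,2]).round(1))
print(S.max(0))
E
```

```text
down t5.7 S mm [-443.4  118.2   18.4] F(s,l,z) [-0.1 -0.5  0.6] w91.9 g0.0
closed t7.1 S mm [-443.7  117.7   18. ] F(s,l,z) [ 0.3 -0.5  0.6] w0.4 g0.0
[0.46468963 0.07090197 0.01798982]
lift t8.4 S mm [-443.9  117.3  139.5] F(s,l,z) [ 0.4 -0.7  0.2] w0.5 g0.0
rot t9.7 S mm [-351.    23.1  139.9] F(s,l,z) [-0.8 -0.2  0.4] w0.1 g0.0
pre t10.9 S mm [-205.7    0.5   85.1] F(s,l,z) [ 0.7 -0.5  1.1] w0.6 g0.0
plane [0. 0. 0.]Traceback (most recent call last):
  File "<stdin>", line 19, in <module>
    return umr_maximum(a, axis, None, out, keepdims, initial, where)
ValueError: zero-size array to reduction operation maximum which has no identity
```

View pics/w_pre.png

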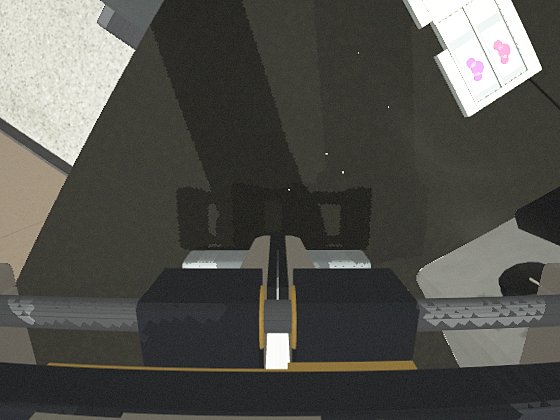

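The fingers closed to zero width, so the grip was missed. The picture shows the tray still on the bench at top right, nose corners at (468,117) and (541,69). I'll go back above it, open up, and re-measure.

```bash
python3 - <<'E'
from h import *
z=np.load("w_pre.npz"); print(onplane([(468,117),(541,69)],.008,*[z[k] for k in "KDT"]).round(4))
robot.line_to([.44,-.04,.16],speed=.3); 
robot.ungrasp(); robot.move_to([.4647,.0709,.15],down(np.radians(158.4))); st()
img,d,K,D,T=snap("wrist"); np.savez("w_t2.npz",img=img,d=d,K=K,D=D,T=T)
cv2.imwrite("pics/w_t2.png",img); P=cloud(d,K,D,T); b,g,r=[img[...,i].astype(int) for i in range(3)]
bl=(b>100)&(b-r>60)&(P[...,2]>.036)&(P[...,2]<.05); bl[:,:200]=0; bl[:,360:]=0; Q=P[bl]
print(len(Q),Q.mean(0).round(4),cv2.minAreaRect((Q[:,:2]*1000).astype(np.float32)))
im2,d,K,D,T=snap("side"); P=cloud(d,K,D,T); b,g,r=[im2[...,i].astype(int) for i in range(3)]
bl=(b>100)&(b-r>60)&(P[...,2]>.036)&(P[...,2]<.05); bl[:205]=0;bl[245:]=0;bl[:,:260]=0;bl[:,335:]=0
Q=P[bl]; print("side",len(Q),np.nanmean(Q,0).round(4) if len(Q) else "")
cv2.imwrite("pics/both2.png",np.hstack([cv2.resize(img,(400,300)),cv2.resize(im2[140:290,200:400],(400,300))]))
E
```

```text
[[ 0.5987 -0.0256  0.008 ]
 [ 0.6269  0.0479  0.008 ]]
 t13.6 S mm [-443.9  117.7  149.8] F(s,l,z) [ 0.6 -0.4 -0.2] w92.0 g0.0
290 [0.4645 0.0707 0.0417] ((465.0667419433594, 70.08338165283203), (11.54037094116211, 27.84210968017578), 68.20694732666016)
side 27 [0.4668 0.0765 0.0405]
```

View pics/both2.png

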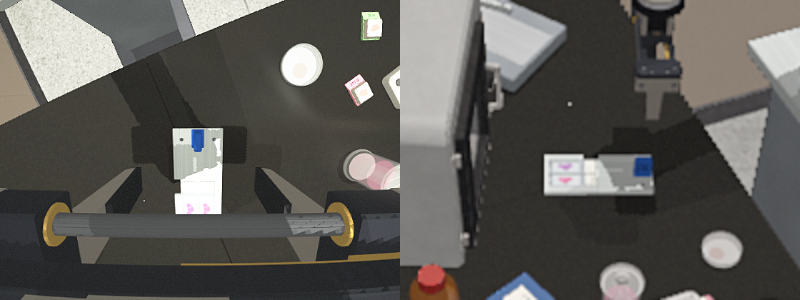

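The tray hasn't moved, and its grip is still at (0.465, 0.071) in both cameras. So the fingers weren't where I assumed; I'll check where they really are in the side and scene cameras' depth.

```bash
python3 - <<'E'
from h import *
s=robot.read_state(); print(s["tcp_pos"],R.from_rotvec(s["ee_rot"]).as_matrix().round(3).tolist())
z=np.load("w_t2.npz"); K,D,T=[z[k] for k in "KDT"]
def proj(p,K,D,T):
    Ti=np.linalg.inv(T); return cv2.projectPoints(np.array(p,float).reshape(-1,1,3),cv2.Rodrigues(Ti[:3,:3])[0],Ti[:3,3],K,D)[0].reshape(-1,2).round(1).tolist()
print("wrist TCP px",proj([s["tcp_pos"]],K,D,T),K[0,0],K[:2,2])
# fingers in wrist depth, in tool frame
P=cloud(z["d"],K,D,T); W=R.from_rotvec(s["ee_rot"]).as_matrix(); q=(P-s["tcp_pos"])@W
m=(q[...,2]>-.06)&(q[...,2]<.01)&(abs(q[...,1])<.09)
Q=q[m]; print("wrist fingers tool", len(Q), np.nanpercentile(Q,[1,50,99],axis=0).round(3).tolist())
for n in("side","scene"):
    img,d,K,D,T=snap(n); P=cloud(d,K,D,T); print(n,"TCP px",proj([s["tcp_pos"]],K,D,T))
    q=(P-s["tcp_pos"])@W
    m=(np.linalg.norm(q[...,:2],axis=-1)<.12)&(P[...,2]>.08)
    Q=q[m]; zs=Q[:,2]; print("lowest z",np.sort(zs)[-8:].round(3))
    for lo in(-.12,-.08,-.06,-.04,-.02,0,.02):
        w=(zs>=lo)&(zs<lo+.02)
        if w.sum(): print(lo,w.sum(),np.percentile(Q[w],[2,50,98],axis=0).round(3).tolist())
E
```

```text
[0.46463162 0.06959964 0.15005349] [[-0.929, 0.371, -0.0], [0.371, 0.929, -0.0], [-0.0, -0.0, -1.0]]
wrist TCP px [[274.9, 231.5]] 313.31934313947613 [277.24896085 208.62773886]
wrist fingers tool 1345 [[-0.009, -0.056, -0.06], [0.008, 0.047, -0.05], [0.011, 0.06, -0.038]]
side TCP px [[323.1, 194.9]]
lowest z [-0.049 -0.049 -0.048 -0.048 -0.048 -0.045 -0.044 -0.043]
-0.12 12 [[-0.01, 0.064, -0.11], [0.0, 0.068, -0.104], [0.01, 0.072, -0.1]]
-0.08 47 [[-0.01, -0.048, -0.079], [0.003, 0.061, -0.07], [0.01, 0.066, -0.061]]
-0.06 29 [[-0.009, 0.051, -0.06], [-0.001, 0.062, -0.052], [0.008, 0.067, -0.044]]
scene TCP px [[239.3, 207.6]]
lowest z [-0.042 -0.041 -0.041 -0.041 -0.041 -0.04  -0.039 -0.038]
-0.12 121 [[-0.01, -0.067, -0.12], [0.004, 0.044, -0.109], [0.012, 0.06, -0.101]]
-0.08 116 [[-0.009, -0.063, -0.079], [0.003, -0.047, -0.07], [0.011, 0.058, -0.06]]
-0.06 97 [[-0.007, -0.061, -0.06], [0.004, -0.048, -0.051], [0.011, 0.055, -0.041]]
-0.04 2 [[-0.002, 0.048, -0.039], [-0.0, 0.048, -0.038], [0.002, 0.049, -0.038]]
```

All three cameras put the fingertips about 40 mm short of the reported TCP, which explains the miss. I'll check from the earlier picture whether that holds with the fingers closed.

```bash
python3 - <<'E'
import numpy as np
from h import *
for f,p,yaw in(("w_pre",[*sc(-.2057,.0005,.0851)],HS+180),("w_t2",[.4646,.0696,.15],158.4)):
    z=np.load(f+".npz"); P=cloud(z["d"],*[z[k] for k in "KDT"]); W=R.from_rotvec(down(np.radians(yaw))).as_matrix(); q=(P-np.array(p))@W
    m=(np.abs(q[...,0])<.03)&(np.abs(q[...,1])<.075)&(q[...,2]>-.19)&(q[...,2]<.03); Q=q[m]
    h,e=np.histogram(Q[:,2],np.arange(-.19,.031,.01)); print(f,dict(zip((e[:-1]*1e3).round().astype(int).tolist(),h.tolist())))
    for lo in np.arange(-.11,.01,.01):
        w=(Q[:,2]>=lo)&(Q[:,2]<lo+.01)
        if w.sum()>3: print(round(lo,2),w.sum(),np.percentile(Q[w],[2,98],axis=0).round(3).tolist())
E
```

```text
w_pre {-190: 0, -180: 0, -170: 19170, -160: 13365, -150: 11242, -140: 483, -130: 55, -120: 84, -110: 360, -100: 370, -90: 540, -80: 546, -70: 423, -60: 327, -50: 246, -40: 28, -30: 0, -20: 0, -10: 0, 0: 0, 10: 0, 20: 0}
-0.11 360 [[-0.004, -0.004, -0.108], [0.012, 0.005, -0.1]]
-0.1 370 [[0.002, -0.005, -0.1], [0.012, 0.006, -0.09]]
-0.09 540 [[0.01, -0.015, -0.09], [0.011, 0.015, -0.08]]
-0.08 546 [[0.01, -0.015, -0.08], [0.011, 0.015, -0.07]]
-0.07 423 [[0.01, -0.013, -0.07], [0.011, 0.014, -0.06]]
-0.06 327 [[0.01, -0.013, -0.06], [0.011, 0.013, -0.05]]
-0.05 246 [[0.009, -0.012, -0.05], [0.011, 0.012, -0.041]]
-0.04 28 [[0.009, -0.009, -0.04], [0.011, 0.009, -0.038]]
w_t2 {-190: 0, -180: 0, -170: 18534, -160: 6918, -150: 17381, -140: 2982, -130: 1349, -120: 1051, -110: 1590, -100: 1312, -90: 1150, -80: 1061, -70: 853, -60: 687, -50: 576, -40: 80, -30: 0, -20: 0, -10: 0, 0: 0, 10: 0, 20: 0}
-0.11 1590 [[-0.01, -0.06, -0.11], [0.012, 0.064, -0.1]]
-0.1 1312 [[0.002, -0.059, -0.1], [0.012, 0.063, -0.09]]
-0.09 1150 [[-0.003, -0.058, -0.09], [0.012, 0.062, -0.08]]
-0.08 1061 [[-0.008, -0.057, -0.08], [0.011, 0.061, -0.07]]
-0.07 853 [[-0.008, -0.057, -0.07], [0.011, 0.06, -0.06]]
-0.06 687 [[-0.009, -0.056, -0.06], [0.011, 0.06, -0.05]]
-0.05 576 [[-0.008, -0.054, -0.05], [0.011, 0.059, -0.04]]
-0.04 80 [[-0.009, -0.053, -0.04], [0.011, 0.055, -0.038]]
```

The fingertips sit 39 mm short of the TCP, open or closed, and the body starts 88 mm behind them as specified. I'll correct for it with TIP = 0.039 and approach in stages while watching force.

```bash
cat >> h.py <<'E'
TIP=.039  # real fingertips lie this much behind the reported TCP
E
python3 - <<'E'
from h import *
robot.line_to([.4647,.0708,.035-TIP],speed=.15); st("a")
robot.line_to([.4647,.0708,.018-TIP],speed=.05); s=st("down")
if s["force"][2]<6:
    robot.gripper_close(45); s=st("closed")
    if .009<s["width"]<.015:
        robot.line_to([.4647,.0708,.12-TIP],speed=.1); st("lift")
        robot.line_to([.44,-.06,.13-TIP],YS,speed=.12); s=st("rot")
        img,d,K,D,T=snap("wrist"); np.savez("w_c.npz",img=img,d=d,K=K,D=D,T=T); cv2.imwrite("pics/w_c.png",img)
        P=cloud(d,K,D,T); q=P-s["tcp_pos"]; X=np.dstack([q[...,:2]@E_,q[...,:2]@N_,P[...,2]])*1e3
        m=(X[...,0]>-30)&(X[...,0]<175)&(abs(X[...,1])<60)&(X[...,2]>85)&(X[...,2]<135); S=X[m]
        for lo in range(-30,170,20):
            w=(S[:,0]>=lo)&(S[:,0]<lo+20)
            if w.sum()>5: print(lo,w.sum(),np.percentile(S[w,1],[1,99]).round(1),np.median(S[w,2]).round(1))
        im,d,K,D,T=snap("side"); P=cloud(d,K,D,T); q=P-s["tcp_pos"]; X=np.dstack([q[...,:2]@E_,q[...,:2]@N_,P[...,2]])*1e3
        m=(X[...,0]>20)&(X[...,0]<185)&(abs(X[...,1])<60)&(X[...,2]>85)&(X[...,2]<145); S=X[m]
        for lo in range(-30,190,20):
            w=(S[:,0]>=lo)&(S[:,0]<lo+20)
            if w.sum()>5: print("side",lo,w.sum(),np.percentile(S[w,1],[1,99]).round(1),np.median(S[w,2]).round(1))
        print(s["moment"])
        cv2.imwrite("pics/c.png",np.hstack([cv2.resize(img,(400,300)),cv2.resize(im[140:290,200:400],(400,300))]))
E
```

```text
a t15.0 S mm [-443.3  118.3   -3.4] F(s,l,z) [-0.3 -0.2 -0.3] w91.7 g0.0
down t15.5 S mm [-443.6  117.4  -21.3] F(s,l,z) [ 0.1  0.1 -0.7] w91.9 g0.0
closed t16.7 S mm [-443.7  117.6  -21. ] F(s,l,z) [0.9 1.  0.1] w11.5 g45.0
lift t17.8 S mm [-443.9  117.2   80.5] F(s,l,z) [ 0.6  0.  -2.2] w11.4 g45.0
rot t19.1 S mm [-351.    23.1   90.9] F(s,l,z) [-0.1  0.2 -2.6] w11.4 g45.0
-30 1572 [-38.6  39.1] 119.3
-10 1996 [-39.3  39.8] 119.4
10 243 [-39.4  39.4] 119.3
30 148 [-7.   7.7] 119.3
50 515 [-16.   16.1] 119.3
70 1258 [-18.4  18.1] 118.4
90 113 [-18.8  19.5] 117.9
side 10 34 [-5.4 46. ] 118.1
side 30 67 [-4.1 44.2] 117.8
side 50 67 [-3.2 43.2] 117.8
side 70 70 [-6.3 44.3] 117.2
side 90 88 [-30.3  47. ] 117.3
side 110 102 [-37.   43.2] 117.4
side 130 99 [-40.3  45.5] 117.3
side 150 46 [-44.   42.5] 117.0
[0.08201957 0.03265913 0.06116988]
```

View pics/c.png

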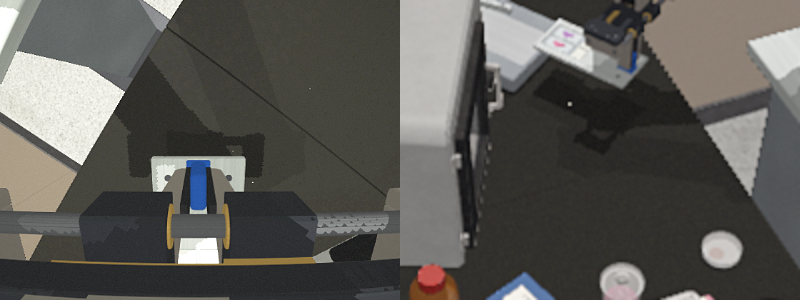

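The picture shows the tray held straight and level by its blue rib, (197,185) in the left half. Next I lower it onto the shelf with the nose just inside the flared rails and slide it in under force monitoring.

```bash
python3 - <<'E'
from h import *
robot.line_to(sc(-.203,0,.040),YS,speed=.15); s=st("pre"); fz0=s["force"][2]
z=.028
while z>.0155:
    robot.line_to(sc(-.203,0,z),speed=.03); s=st("z%.4f"%z)
    if s["force"][2]-fz0>2.5: break
    z-=.002 if z>.0225 else .001
print("contact z",z)
img,d,K,D,T=snap("scene"); P=cloud(d,K,D,T)
cv2.imwrite("pics/sl.png",cv2.resize(img[200:300,310:510],None,fx=4,fy=4,interpolation=2))
E
```

```text
pre t20.4 S mm [-203.9    0.4   40.1] F(s,l,z) [-0.2  0.9 -1.1] w11.5 g45.0
z0.0280 t20.9 S mm [-2.031e+02 -1.000e-01  2.790e+01] F(s,l,z) [ 0.6  0.9 -2.3] w11.3 g45.0
z0.0260 t21.2 S mm [-2.03e+02 -1.00e-01  2.59e+01] F(s,l,z) [ 0.   0.6 -2.9] w11.8 g45.0
z0.0240 t21.4 S mm [-203.1   -0.    23.9] F(s,l,z) [ 0.2 -0.6 -2.2] w11.4 g45.0
z0.0220 t21.7 S mm [-2.031e+02 -1.000e-01  2.180e+01] F(s,l,z) [-0.4  0.9 -3. ] w11.8 g45.0
z0.0210 t21.9 S mm [-203.   -0.   21.] F(s,l,z) [ 0.1  0.1 -2.4] w11.6 g45.0
z0.0200 t22.2 S mm [-203.1   -0.    19.9] F(s,l,z) [ 0.4  0.6 -2.3] w11.8 g45.0
z0.0190 t22.4 S mm [-202.9    0.    19. ] F(s,l,z) [ 0.6  0.4 -3. ] w11.6 g45.0
z0.0180 t22.7 S mm [-2.031e+02  1.000e-01  1.870e+01] F(s,l,z) [-4.1 -1.5  6. ] w11.4 g45.0
contact z 0.017999999999999995
```

View pics/sl.png

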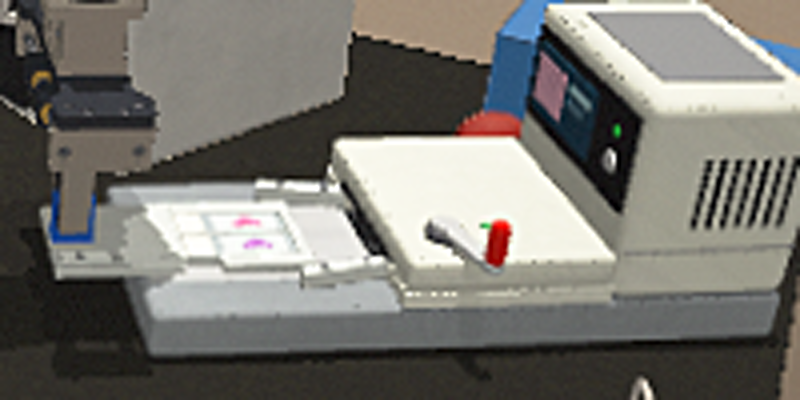

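The tray rests on the shelf between the rails, nose near (300,235), and contact is felt at z = 0.0187. I'll slide it in.

```bash
python3 - <<'E'
from h import *
x=-.203; Z=.0190
xs=list(np.arange(-.19,-.064,.014))+list(np.arange(-.060,-.030,.002))
for x in xs:
    robot.line_to(sc(x,0,Z),speed=.06 if x<-.062 else .025); s=st("%.3f"%x)
    F=np.array(s["force"]); fa=F[:2]@E_; fl=F[:2]@N_
    if fa<-7 or abs(fl)>12 or abs(F[2])>15: print("STOP"); break
E
```

```text
-0.190 t23.1 S mm [-189.7   -0.2   18.9] F(s,l,z) [ 1.6 -0.9  0.7] w11.5 g45.0
-0.176 t23.5 S mm [-175.5   -0.2   19. ] F(s,l,z) [ 1.3 -0.1  0.2] w12.1 g45.0
-0.162 t23.9 S mm [-1.615e+02 -1.000e-01  1.900e+01] F(s,l,z) [ 1.3  0.4 -0.2] w11.9 g45.0
-0.148 t24.3 S mm [-1.475e+02 -1.000e-01  1.910e+01] F(s,l,z) [ 1.4 -0.4  0.2] w11.8 g45.0
-0.134 t24.6 S mm [-1.334e+02 -1.000e-01  1.910e+01] F(s,l,z) [0.9 0.8 1.1] w11.4 g45.0
-0.120 t25.0 S mm [-119.5   -0.    19.1] F(s,l,z) [ 1.7 -0.1  0.5] w11.5 g45.0
-0.106 t25.4 S mm [-105.5    0.    19.1] F(s,l,z) [2.2 0.6 0.3] w11.8 g45.0
-0.092 t25.8 S mm [-91.6  -0.   19.1] F(s,l,z) [1.3 1.2 1.6] w11.6 g45.0
-0.078 t26.2 S mm [-77.6   0.   19.1] F(s,l,z) [1.3 1.2 1.5] w11.8 g45.0
-0.060 t27.0 S mm [-61.5   0.3  19. ] F(s,l,z) [-4.2  0.   5.3] w11.2 g45.0
-0.058 t27.3 S mm [-59.4   0.2  19. ] F(s,l,z) [-2.7 -0.1  5.5] w11.5 g45.0
-0.056 t27.5 S mm [-57.4   0.2  19.1] F(s,l,z) [-3.2  0.6  5.7] w11.8 g45.0
-0.054 t27.8 S mm [-55.4   0.3  19.1] F(s,l,z) [-3.2 -0.5  5.4] w11.9 g45.0
-0.052 t28.0 S mm [-53.4   0.3  19. ] F(s,l,z) [-2.9 -1.1  5.4] w11.6 g45.0
-0.050 t28.3 S mm [-51.4   0.3  19. ] F(s,l,z) [-3.3 -0.2  4.8] w11.4 g45.0
-0.048 t28.5 S mm [-49.4   0.3  19.1] F(s,l,z) [-2.5  0.7  5.4] w11.9 g45.0
-0.046 t28.8 S mm [-47.4   0.3  19. ] F(s,l,z) [-3.5 -0.2  5.5] w11.6 g45.0
-0.044 t29.0 S mm [-45.4   0.2  19.1] F(s,l,z) [-3.3  0.3  4.6] w11.8 g45.0
-0.042 t29.3 S mm [-43.4   0.3  19.1] F(s,l,z) [-2.2  1.   5.5] w11.7 g45.0
-0.040 t29.5 S mm [-42.9   0.4  19.1] F(s,l,z) [-6.8 -0.1  8.6] w11.4 g45.0
-0.038 t29.8 S mm [-43.1   0.3  19. ] F(s,l,z) [-12.7  -2.   13.7] w11.4 g45.0
STOP
```

The stop came up gently at grip x = -43 mm, where -44 was expected. I'll ease off the push, release, rise, close the fingers and push the lever knob round.

```bash
python3 - <<'E'
from h import *
robot.line_to(sc(-.0425,0,.019),speed=.03); st("ease")
robot.ungrasp(); st("open")
robot.line_to(sc(-.0425,0,.135-TIP),speed=.15); st("up")
img,d,K,D,T=snap("scene"); P=cloud(d,K,D,T)
b,g,r=[img[...,i].astype(int) for i in range(3)]
bl=(b>100)&(b-r>60)&(P[...,2]>.05)&(P[...,2]<.09); X=np.array([toS(p) for p in P[bl]]); X=X[(abs(X[:,0])<.12)&(abs(X[:,1])<.06)]
print("grip now",len(X),np.median(X,0).round(4) if len(X) else "")
robot.gripper_close(20)
def bar(th):
    c,s=np.cos(th),np.sin(th); Rr=min(.0105/max(abs(c),1e-6),.013/max(abs(s),1e-6))+.007
    return sc(.032+.05*s-Rr*c,-.055-.05*c-Rr*s,.092-TIP)
p=bar(-.2); robot.line_to([p[0],p[1],.135-TIP],speed=.15)
robot.line_to(p,speed=.1); s=st("at knob"); f0=np.array(s["force"])
for th in list(np.arange(0,1.45,.12))+list(np.arange(1.46,1.85,.05)):
    robot.line_to(bar(th),speed=.06); s=st("%.2f"%th); F=np.array(s["force"])-f0
    if np.hypot(F[0],F[1])>9 or abs(F[2])>8: print("break"); break
im2,*_=snap("side"); cv2.imwrite("pics/lev.png",np.hstack([cv2.resize(snap("scene")[0][200:300,330:500],(510,300)),cv2.resize(im2[80:180,200:300],(290,300))]))
E
```

```text
ease t30.1 S mm [-43.5   0.2  19. ] F(s,l,z) [-3.7  0.4  6.6] w11.7 g45.0
open t31.3 S mm [-42.5  -0.   19. ] F(s,l,z) [ 0.2 -0.4  0. ] w91.7 g0.0
up t32.0 S mm [-43.1   0.1  95.5] F(s,l,z) [0.1 0.4 0.2] w91.4 g0.0
grip now 116 [-0.0436 -0.0054  0.0685]
at knob t34.9 S mm [   4.6 -100.7   52.4] F(s,l,z) [-0.  -0.2 -0.2] w0.5 g0.0
0.00 t35.2 S mm [  15.4 -105.7   53.5] F(s,l,z) [0.8 0.4 0.2] w0.3 g0.0
0.12 t35.5 S mm [  21.  -107.    53.1] F(s,l,z) [-0.1  0.5 -0.2] w0.4 g0.0
0.24 t35.7 S mm [  27.  -108.1   53. ] F(s,l,z) [ 0.4 -1.1  0.1] w0.5 g0.0
0.36 t36.0 S mm [  32.8 -108.2   52.9] F(s,l,z) [-0.4  0.   0.1] w0.5 g0.0
0.48 t36.2 S mm [  38.4 -108.    52.8] F(s,l,z) [-1.4  1.  -0.7] w0.5 g0.4
0.60 t36.5 S mm [  43.8 -106.9   52.8] F(s,l,z) [-0.9  1.  -0.6] w0.5 g1.0
0.72 t36.7 S mm [  49.  -106.    52.8] F(s,l,z) [-1.5  2.  -0.6] w0.5 g1.5
0.84 t37.0 S mm [  53.4 -104.4   52.7] F(s,l,z) [-3.4  3.   0.2] w0.2 g1.9
0.96 t37.2 S mm [  58.9 -101.4   52.7] F(s,l,z) [-2.7  0.9  0.2] w0.4 g1.7
1.08 t37.5 S mm [ 67.3 -99.   53.4] F(s,l,z) [0.1 0.6 0.4] w0.6 g0.0
1.20 t37.8 S mm [ 72.3 -93.2  53.4] F(s,l,z) [ 0.2 -1.9  0.3] w0.6 g0.6
1.32 t38.0 S mm [ 76.  -86.6  53.1] F(s,l,z) [ 1.1 -0.8 -0.1] w0.4 g0.5
1.44 t38.3 S mm [ 79.2 -80.4  53. ] F(s,l,z) [ 0.6 -1.   1. ] w0.0 g0.2
1.46 t38.5 S mm [ 79.2 -80.   52.9] F(s,l,z) [-0.3 -1.  -0.4] w0.4 g0.3
1.51 t38.8 S mm [ 80.6 -77.9  52.9] F(s,l,z) [-2.   0.3  0.3] w0.5 g0.5
1.56 t39.0 S mm [ 81.8 -75.3  53. ] F(s,l,z) [-0.9 -0.5  0.7] w0.0 g0.6
1.61 t39.3 S mm [ 82.2 -75.   52.8] F(s,l,z) [-3.2 -4.5  1.7] w0.6 g2.3
1.66 t39.5 S mm [ 82.4 -74.9  52.7] F(s,l,z) [-5.  -8.4  2.7] w0.3 g4.1
break
```

View pics/lev.png

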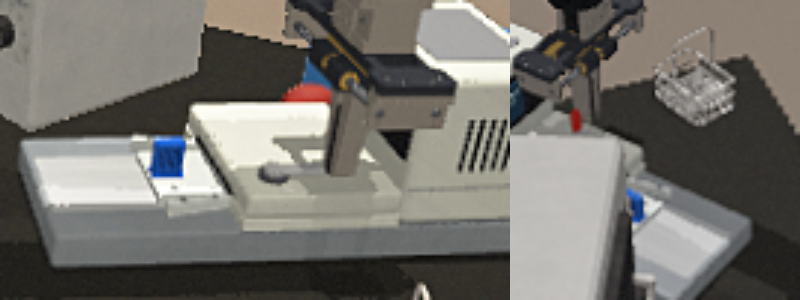

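The picture shows the tray in the slot with its grip free at (168,157), and the lever arm pointing back from its pivot at (275,172). The force rose at about 90°. I'll back off, check the knob's position and rest the arm clear.

```bash
python3 - <<'E'
from h import *
robot.line_to(sc(.081,-.10,.092-TIP),speed=.1)
robot.line_to(sc(.06,-.12,.25),speed=.2); 
robot.line_to(sc(-.12,0,.25),speed=.3); s=st()
for n in("scene","wrist"):
    img,d,K,D,T=snap(n); P=cloud(d,K,D,T); b,g,r=[img[...,i].astype(int) for i in range(3)]
    X=np.array([toS(p) for p in P[(r>130)&(g<80)&(b<80)&(P[...,2]>.09)&(P[...,2]<.12)]])
    if len(X):
        X=X[(abs(X[:,0]-.06)<.08)&(abs(X[:,1]+.07)<.07)]; m=X.mean(0); print(n,"knob",len(X),m.round(4),"angle",np.arctan2(m[0]-.032,-(m[1]+.055)))
    bl=(b>100)&(b-r>60)&(P[...,2]>.05)&(P[...,2]<.09); X=np.array([toS(p) for p in P[bl]])
    if len(X): X=X[(abs(X[:,0])<.12)&(abs(X[:,1])<.06)]; print("grip",len(X),X.mean(0).round(4))
E
```

```text
t42.1 S mm [-118.9   -1.3  249.9] F(s,l,z) [ 0.4 -0.3  0.5] w0.6 g0.0
scene knob 42 [ 0.0834 -0.0596  0.1029] angle 1.4805912498095821
grip 114 [-0.043  -0.0044  0.0683]
grip 55 [-0.0555  0.0005  0.0569]
```

The scene camera reads about 5 mm low sideways, as it also does on the grip. With that corrected, the knob is at (83, -55), which is the full quarter turn and matches the end stop I felt. I'm handing the job in.

```bash
python3 -c "
from h import *
print(robot.sign_off())"
```

```text
the job is handed in; nothing more can be done
None
```

The tray is in against its stop and released, the lever is turned the full quarter turn to its locked end stop, and the job was handed in at about 42 s on the robot clock; the first grasp missed because the fingertips sit 39 mm short of the reported TCP, and nothing was disturbed by it.

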